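# Load the sample tray past the check flap

## Robot

A 6-joint arm with a two-finger parallel gripper is mounted at the origin on the work surface. World frame = base frame: x ahead of the robot, y to its left, z up, the work surface at z = 0. Lengths are in mm, angles in rad, forces in N, time in s.
With the tool pointing down it reaches from about 300 to 775 mm from the base axis. Payload 14.6 kg.
Tool frame: the origin (TCP) lies midway between the tips of the shut fingers; the grasp point (between the pads) lies 19 mm behind it; y points along the fingers, z is the direction in which the jaws open and shut, and the axes are right-handed (so a half turn about y gives the same grasp; the last joint's range is limited). The gripper opens to 94 mm and grips with 3 to 60 N. Pads are 16 mm wide; open, the fingers measure 119 mm over their backs; the gripper's body (75 mm by 177 mm) begins 78 mm behind the grasp point.
Start: joints at [1.202, 0.3, 1.521, -0, 1.321, -0.067], TCP at [163.479, 525.132, 205.446] pointing down, gripper open.
Joint ranges: [-3.03, 3.03], [-0.79, 2.21], [0.23, 2.52], [-1.04, 4.18], [0, 3.07], [-2.55, 2.55]. Speed limits (rad/s): [2.22, 2.22, 2.57, 3.14, 3.14, 3.14].

## Interface

Orientations are given as [roll, pitch, yaw] about the fixed x, y, z axes, in that order (R = Rz(yaw) Ry(pitch) Rx(roll)).
In Python, from cell import manip gives the robot as it stands.
- The arm moves only by the tool play_rows, never from a script. Its argument "series" is a list of rows, each a list of 3 entries, a list of its own where there are three numbers: the shift along the tool's x, y, z in m, then the turn about the tool's y in rad, then the closure, from 0 (fully open) to 1 (shut). In form: [[[dx, dy, dz], twist, grip], ...]. A call has 1 to 20 rows; each row is the pose to reach, as a shift and turn from the pose measured when the call began, along the tool's axes at that moment; what a row does not reach only later rows make up. A row lasts 1/10 s, in which the tool goes at most 50 mm and 8.59 degrees, less where a joint would pass 70% of its speed; a pose out of reach is approached as far as the arm can. A call with a gripper value outside its range is refused whole. The fingers move at their own pace and stop on an object; "squeeze" is the grip in N (left out, the last holds). Time passes only in rows, so rows that repeat a pose let the fingers close. It gives the time, the measured TCP pose, the force and the opening at its end, in the units of the state.
- manip.read_state(): the state, without advancing time (a new reading comes with each control period).
- manip.camera(name): name is "scene" or "top" or "wrist"; returns the picture (420x560x3 uint8, red, green, blue); there is no depth.
- manip.camera_params(name): a dict with "K" (3x3 intrinsics, pixels), "rvec" (rotation vector, rad) and "tvec" (3), from world to camera coordinates, as OpenCV has them. Camera axes: x right, y down, z forward; pixel columns grow to the right and rows downward; lengths in mm; the calibration is good to about 2 mm. The wrist camera is an equidistant fisheye: a pixel r from the principal point sees the ray r / f radians off the axis. A picture is of the moment at which its call begins: read the wrist's pose just before it. camera_params takes no time and is no camera call; for the wrist camera it gives the pose at the moment of the call.
- manip.sign_off(): hands the job in, once; it reports no verdict.
The state is a dict: "clock": time; "joints": joint angles; "qd": joint speeds; "effort": joint torques, N m; "eef_pos": TCP position; "eef_rot": TCP orientation; "wrist_force": force on the tool from outside, world axes, zero at the start; "moment": the same for the moment, N m; "finger_gap": finger opening in mm.
Only numpy, scipy, OpenCV 4.12 (cv2) and the standard library are available. Lean on these libraries where they do the work, as an engineer would, in place of code of your own. Each camera call takes 0.05 s, during which the arm holds its last target. There are 200 camera calls.

## Task

Push the sample tray by its handle down the lane, nose first through the hanging blue flap, until the flap has dropped behind its box and the nose presses lightly but definitely into the rubber rear buffer. Then ease the tray back under the spring, without letting it shoot or slam, until its box rests against the closed flap, and let go. Do not wedge it in the guides, ram the buffer or disturb the bottle, jar and tip box.

Things in the scene. Friction and masses are not known exactly. Their poses are not given: they have to be found in the camera images.
- unit: Open-topped loading chamber, fixed: grey base plate 430 x 150 mm, 6 mm thick (the deck, top at z = 6 mm), from x = -270 to 160 mm. Origin on the bench plane right below the flap's hinge line, mid-lane; +x is the push direction, z up. Hinge posts at x = 0, y = +-46 mm, tops and thin cross bar at z = 60 mm. Guides, cheeks, posts and flap may not be loaded with more than 25 N.
- lane_mouth (a point): mid-lane on the deck where the lane's white cheeks begin (unit x = -30 mm). The cheeks are 30 mm high, 63 mm apart (3 mm total play for the tray) and run on to unit x = 155 mm. From here two aluminium guides 14 mm high flare outwards towards -x, to about 105 mm apart at unit x = -85 mm. Axes as the unit's.
- ejector (a point): mid-face of the brass spring ejector, 22 mm wide, in mid-lane 28 mm above the bench, at unit x = 50 mm when free; pushes the entering tray back towards -x: 3 N at first touch, growing 0.07 N per mm, 6 to 7 N when the tray is fully in; it has more travel than is needed.
- stop_zone (a point): fixed mark in mid-lane, unit x = 100 mm. The rear stop (two black rubber pads, one springy piece, 2.5 N per mm) is set anew every time: its pad faces lie anywhere within 7 mm before or beyond this mark, unreported, to be found by feel; the flap has dropped before. Press it with over 5 N; 16 N damages it. The ejector's 6 to 7 N and 1 to 4 N of friction add to this at the handle.
- flap_edge (a point): middle of the lower edge of the blue flap, 60 mm wide, 34 mm long, 3 mm thick, 60 g, hinged at x = 0, z = 50 mm of the unit. Shut, this edge hangs 10 mm above the deck, clear of the tray's tongue. The tray's nose opens it, it rides on the box at about 1.3 rad and falls once the box's rear face is 33 mm past the hinge. It cannot swing to -x, so it then holds the box in.
- flap (a joint): flap angle, rad: 0 hanging shut, positive when swung inwards (+x), to 1.45
- tray_box (a point): centre of the loose tray's aluminium box, 56 mm long, 60 wide, 34 high, nine amber vials sunk in its top; slippery coating; tray 0.26 to 0.5 kg. +x runs from handle to nose: nose at +28 mm, rear face at -28 mm. A steel tongue 30 mm wide, 6 mm thick runs on the deck from the rear face to the handle. Resting on the shut flap, this point is at unit x = 29.5 mm, 17 mm above the deck.
- tray_handle (a point): grip point of the tray's upright tail handle: black block with an orange band, 24 mm along the tray, 18 mm across, top 44 mm above the tray's underside. The point is mid-block, 14 mm below its top, 30 mm above the deck, 120 mm behind tray_box along the tray's -x. Axes as tray_box.
- reagent: amber bottle, 64 mm diameter, 150 mm high, origin at its base; leave alone
- jar: clear jar with white cap, 56 mm diameter, 70 mm high, origin at its base; leave alone
- tipbox: open green box 85 x 120 mm, 50 mm high, origin at its base; leave alone
Things that resemble listed ones, but are neither listed nor needed, are in the scene too. There is more than one size of the part that bears tray_box; the job needs the largest.

How it is judged:
By the outcome, as a careful person would: the job done as asked, in the order asked, and still so for the second after the job is handed in, with the robot touching nothing.
It also fails if it takes over 66 s, if anything falls off the work surface, if the arm or the gripper's body presses on something with over 40 N, if the wrist force passes 120 N, or if a joint passes its speed limit or range.

## Working session

There is one attempt and no reset: what is moved stays moved. The work goes in short steps, Python scripts to look and compute and a tool call to move; the robot and the scene stay as the last step left them, time stands still between calls to the robot, and variables do not carry over. Pictures are saved under pics/ and viewed, about 8 in all and at most 12, crops included, and the job is handed in when it is done.

Besides the shell and the picture viewer there is one more tool, called as name([rows], argument=value, ...), one row to a line, values as JSON. play_rows: Moves the arm, as the interface text tells. Its arguments: {"type":"object","properties":{"series":{"type":"array","items":{"type":"array"}},"squeeze":{"type":"number"}},"required":["series"]}

```bash
mkdir -p pics; ls; python3 - <<'E'
from cell import manip
import cv2,numpy as np
s=manip.read_state();print(s)
for n in("scene","top"):
    p=manip.camera_params(n);print(n,p)
    im=manip.camera(n);cv2.imwrite(f"pics/{n}0.png",im[:,:,::-1])
E
```

```text
pics
{'clock': 0.0, 'joints': array([ 1.20239926e+00,  3.00453899e-01,  1.52158802e+00,  2.93803145e-06,
        1.32066163e+00, -6.65962701e-02]), 'qd': array([ 0.00086975,  0.00108221, -0.00057528, -0.00071601,  0.00085631,
        0.0013276 ]), 'effort': array([-3.32076461e-04, -5.31809556e+01, -3.52738738e+01,  7.07636238e-02,
        2.44671892e-02, -7.56633949e-05]), 'eef_pos': array([163.38997918, 524.90269795, 204.89282144]), 'eef_rot': array([-1.57190457e+00,  7.67663240e-05, -3.01801571e-01]), 'wrist_force': array([ 0.2386958 , -0.37588935,  1.33267573]), 'moment': array([ 0.007239  , -0.03217525,  0.02521564]), 'finger_gap': 94.02075894807355}
scene {'K': array([[437.2377909 ,   0.        , 280.60624331],
       [  0.        , 437.2377909 , 208.0566214 ],
       [  0.        ,   0.        ,   1.        ]]), 'rvec': array([ 2.33877745,  0.66847439, -0.27483378]), 'tvec': array([-510.34840587, -185.71038442, 1093.97104553])}
top {'K': array([[535.35623411,   0.        , 282.62831684],
       [  0.        , 535.35623411, 210.02837101],
       [  0.        ,   0.        ,   1.        ]]), 'rvec': array([ 2.16423082, -2.18662083,  0.12574332]), 'tvec': array([-12.64466038, 628.26543631, 919.20520133])}
```

```bash
python3 -c "
import cv2,numpy as np
a=cv2.imread('pics/scene0.png');b=cv2.imread('pics/top0.png')
cv2.imwrite('pics/both0.png',cv2.resize(np.vstack([a,b]),None,fx=.71,fy=.71))"
```

```text
(no output)
```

View pics/top0.png

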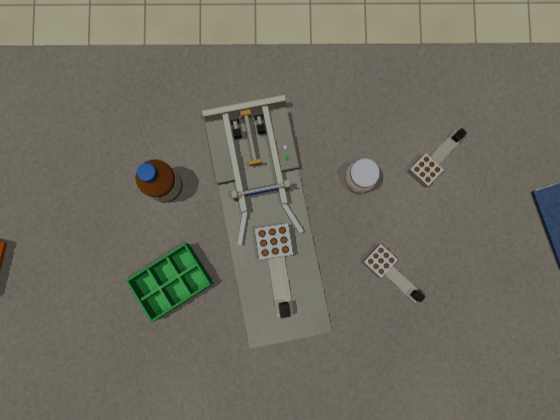

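View pics/scene0.png

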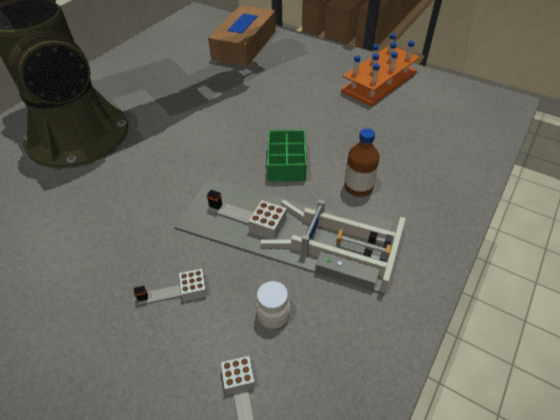

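```bash
python3 -c "
import cv2,numpy as np
def g(a,c0,r0,w,h,k,step=10):
    c=cv2.resize(a[r0:r0+h,c0:c0+w],None,fx=k,fy=k,interpolation=cv2.INTER_CUBIC)
    for x in range(c0,c0+w,step): cv2.line(c,(int((x-c0+.5)*k),0),(int((x-c0+.5)*k),6),(0,255,255),1);cv2.putText(c,str(x),(int((x-c0)*k),16),0,.35,(0,255,255),1)
    for y in range(r0,r0+h,step): cv2.line(c,(0,int((y-r0+.5)*k)),(6,int((y-r0+.5)*k)),(0,255,255),1);cv2.putText(c,str(y),(8,int((y-r0+.5)*k)+4),0,.35,(0,255,255),1)
    return c
a=cv2.imread('pics/scene0.png');b=cv2.imread('pics/top0.png')
cv2.imwrite('pics/c1.png',g(b,200,170,140,186,3.2))
cv2.imwrite('pics/c2.png',g(a,175,170,160,100,5))
"
```

```text
(no output)
```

View pics/c1.png

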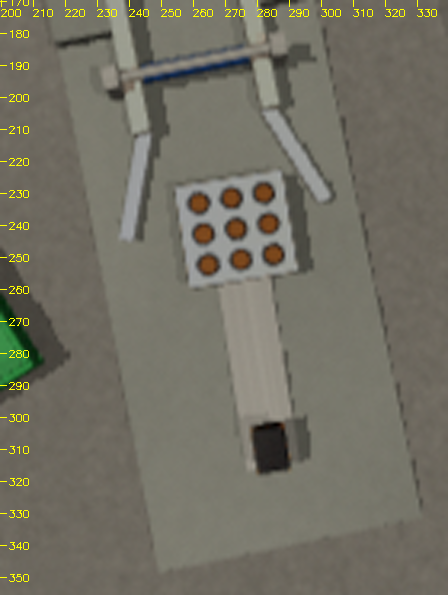

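View pics/c2.png

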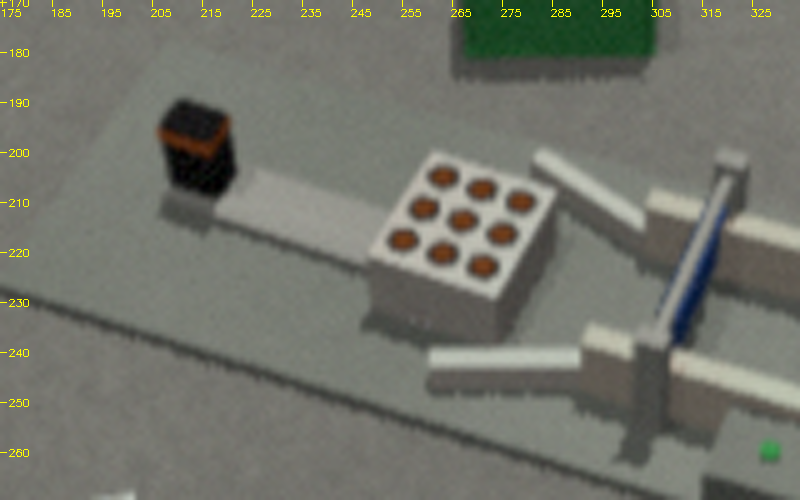

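```bash
cat > h.py <<'E'
import cv2,numpy as np
from cell import manip
def P(n):
    p=manip.camera_params(n);R=cv2.Rodrigues(p['rvec'])[0];return p['K'],R,p['tvec']
def ray(n,uv):
    K,R,t=P(n);d=R.T@np.linalg.solve(K,[uv[0],uv[1],1]);return -R.T@t,d
def atz(n,uv,z):
    c,d=ray(n,uv);return c+d*(z-c[2])/d[2]
def tri(uv,vv):
    (a,d),(b,e)=ray('top',uv),ray('scene',vv)
    d/=np.linalg.norm(d);e/=np.linalg.norm(e)
    s,t=np.linalg.lstsq(np.c_[d,-e],b-a,rcond=None)[0]
    return (a+s*d+b+t*e)/2, np.linalg.norm(a+s*d-b-t*e)
E
python3 - <<'E'
from h import *
np.set_printoptions(precision=1,suppress=True)
T=lambda x,y:(200+x/3.2-.5,170+y/3.2-.5)
S=lambda x,y:(175+x/5-.5,170+y/5-.5)
top=dict(pl=(112,77),pr=(279,45),b1=(175,188),b2=(280,170),b3=(297,268),b4=(190,287),h=(270.5,447),d1=(160,572),d2=(421,512))
sc=dict(pl=(731,158),pr=(653,335),b1=(555,190),b2=(497,297),b3=(370,250),b4=(433,152),h=(196,119))
z=dict(p=60,b=40,h=50,d=6)
W={}
for k in top:
    W[k]=atz('top',T(*top[k]),z[k[0]])
    print(k,W[k][:2],*( (atz('scene',S(*sc[k]),z[k[0]])[:2],tri(T(*top[k]),S(*sc[k]))) if k in sc else ()))
w2=lambda f,l,r,L:(f(T(*top[l])),)
for src,q,c in(('top',top,T),('scene',sc,S)):
    g=lambda k:atz(src,c(*q[k]),z[k[0]])[:2]
    box=sum(g(k) for k in('b1','b2','b3','b4'))/4
    v=g('pl')-g('pr');u=np.array([v[1],-v[0]]);org=(g('pl')+g('pr'))/2
    print(src,'org',org,'postsep',np.hypot(*v),'unit yaw',np.arctan2(u[1],u[0]))
    f=g('b1')+g('b2')-g('b3')-g('b4');print('box',box,'yaw',np.arctan2(f[1],f[0]));hd=g('h');k=box-hd
    print('h->box',np.hypot(*k),np.arctan2(k[1],k[0]))
r=(W['d1']+W['d2'])[:2]/2; print('deck rear mid',r)
o=(W['pl']+W['pr'])[:2]/2; print(np.linalg.norm(o-r),np.arctan2(*(o-r)[::-1]))
E
```

```text
pl [654.7  64.1] [654.1  67.2] (array([654.8,  64.3,  62.9]), np.float64(1.2495926426874366))
pr [671.3 -26.3] [671.9 -23.9] (array([671.8, -25.7,  61.7]), np.float64(1.8908547022543383))
b1 [595.6  31.3] [595.1  32.5] (array([595.7,  31.3,  41.5]), np.float64(0.29711990163589724))
b2 [605.  -26.4] [605.  -25.2] (array([605.2, -26.2,  41. ]), np.float64(0.756073816247502))
b3 [551.2 -35.1] [550.4 -31.3] (array([551.8, -34.4,  43.8]), np.float64(1.800042834435037))
b4 [541.5  23.4] [542.4  24.3] (array([542. ,  23.8,  40.1]), np.float64(1.264967155003355))
h [455.7 -19.4] [456.3 -17.9] (array([456.3, -18.9,  50.8]), np.float64(1.4240020518321388))
d1 [384.4  42.1]
d2 [ 415.3 -103.7]
top org [663.   18.9] postsep 91.92730518558128 unit yaw 0.18212685990689467
box [573.3  -1.7] yaw 0.15196030915932005
h->box 118.93374806840279 0.14912441872000748
scene org [663.   21.7] postsep 92.79013584614242 unit yaw 0.19351687796117376
box [573.2   0.1] yaw 0.13227917542107007
h->box 118.27485989712864 0.15261023842858926
deck rear mid [399.8 -30.8]
267.82232525765824 0.18678732701402184
```

The large tray lies on the deck with its handle top near top-view pixel (284, 309). The two views agree to within about 2 mm. The unit origin is at about (663, 20) with yaw 0.187, and the tray yaw is about 0.15. I'll move above the handle.

play_rows([
  [[0.02, 0, -0.02], -0.02, 0.3],
  [[0.045, 0, -0.045], -0.05, 0.4],
  [[0.075, 0, -0.075], -0.08, 0.5],
  [[0.105, 0, -0.105], -0.11, 0.5],
  [[0.135, 0, -0.133], -0.14, 0.5],
  [[0.165, 0, -0.162], -0.17, 0.5],
  [[0.195, 0, -0.191], -0.2, 0.5],
  [[0.225, 0, -0.22], -0.23, 0.5],
  [[0.255, 0, -0.25], -0.26, 0.5],
  [[0.285, 0, -0.28], -0.29, 0.5],
  [[0.315, 0.01, -0.309], -0.32, 0.5],
  [[0.345, 0.02, -0.338], -0.35, 0.5],
  [[0.375, 0.035, -0.367], -0.38, 0.5],
  [[0.4, 0.05, -0.392], -0.41, 0.5],
  [[0.42, 0.065, -0.412], -0.43, 0.5],
  [[0.434, 0.075, -0.425], -0.445, 0.5],
  [[0.441, 0.082, -0.432], -0.453, 0.5],
  [[0.441, 0.085, -0.432], -0.453, 0.5],
  [[0.441, 0.085, -0.432], -0.453, 0.5],
], squeeze=30)

```text
clock: 2.0
eef_pos: [455.6, -18.2, 120.2]
eef_rot: [-1.571, 0.001, 0.151]
wrist_force: [-1.5, 0.2, 0.5]
finger_gap: 46.7
```

```bash
python3 - <<'E'
from h import *
np.set_printoptions(precision=4,suppress=True)
s=manip.read_state();print({k:s[k] for k in('clock','eef_pos','eef_rot','wrist_force','finger_gap')})
print(manip.camera_params('wrist'))
a=manip.camera('wrist');cv2.imwrite('pics/w1.png',cv2.resize(a[:,:,::-1],None,fx=1.4,fy=1.4,interpolation=cv2.INTER_CUBIC))
E
```

```text
{'clock': 2.0, 'eef_pos': array([455.6208, -18.1631, 120.1879]), 'eef_rot': array([-1.5714,  0.0012,  0.151 ]), 'wrist_force': array([-1.5209,  0.1813,  0.5189]), 'finger_gap': 46.65309664843632}
{'K': array([[325.1923,   0.    , 280.3961],
       [  0.    , 325.1923, 210.6882],
       [  0.    ,   0.    ,   1.    ]]), 'rvec': array([-1.9206, -2.2353, -0.3056]), 'tvec': array([  88.3245, -435.4349,  189.7456])}
```

View pics/w1.png

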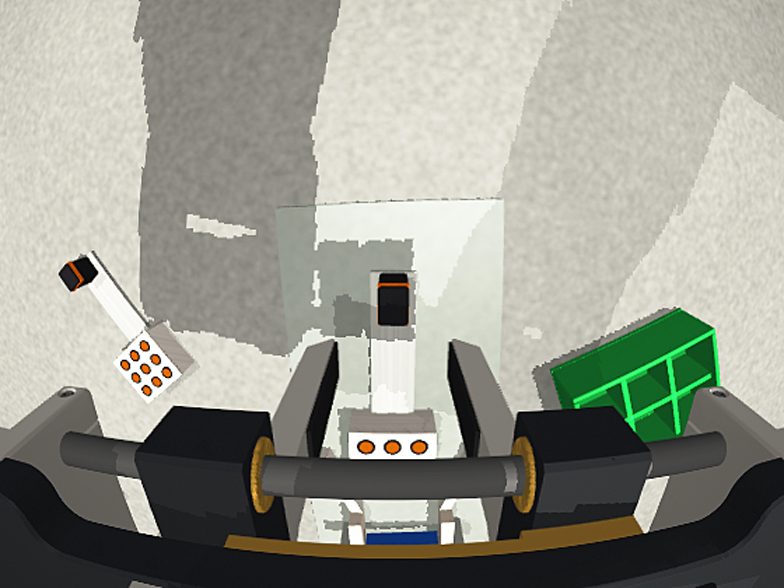

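```bash
cat >> h.py <<'E'
def watz(uv,z):
    K,R,t=P('wrist');x=(uv[0]-K[0,2])/K[0,0];y=(uv[1]-K[1,2])/K[1,1];r=np.hypot(x,y)
    d=R.T@np.array([np.sin(r)*x/r,np.sin(r)*y/r,np.cos(r)]);c=-R.T@t;return c+d*(z-c[2])/d[2]
E
python3 - <<'E'
from h import *
for n,u,z in(('handle c',(393.5,307),50),('hl',(379,326),50),('hr',(408,326),50),('hbl',(379,288),50),('dl',(276,207),6),('dr',(503,199),6),('boxrl',(349,432),40),('boxrr',(437,432),40)):
    print(n,watz((u[0]/1.4-.15,u[1]/1.4-.15),z).round(1))
E
```

```text
handle c [453.8 -19.7  50. ]
hl [466.5 -26.3  50. ]
hr [464.   -9.6  50. ]
hbl [443.8 -29.6  50. ]
dl [ 411.  -104.6    6. ]
dr [383.4  42.2   6. ]
boxrl [548.8 -35.5  40. ]
boxrr [539.7  23.1  40. ]
```

play_rows([
  [[0, 0.02, -0.001], 0, 0.5],
  [[0, 0.045, -0.001], 0, 0.5],
  [[0, 0.07, -0.001], 0, 0.5],
  [[0, 0.09, -0.001], 0, 0.5],
  [[0, 0.1, -0.001], 0, 0.5],
  [[0, 0.102, -0.001], 0, 0.5],
  [[0, 0.102, -0.001], 0, 0.65],
  [[0, 0.102, -0.001], 0, 0.75],
  [[0, 0.102, -0.001], 0, 0.9],
  [[0, 0.102, -0.001], 0, 0.9],
  [[0, 0.102, -0.001], 0, 0.9],
  [[0, 0.102, -0.001], 0, 0.9],
], squeeze=30)

```text
clock: 3.25
eef_pos: [456.2, -19.1, 19.1]
eef_rot: [-1.572, -0.0, 0.152]
wrist_force: [-2.2, 1.1, 6.3]
finger_gap: 18.0
```

```bash
cat >> h.py <<'E'
OR=np.array([663,19.3]);YW=.186
def st():
    s=manip.read_state();p=s['eef_pos'];q=p[:2]-OR;c,n=np.cos(YW),np.sin(YW);U=np.array([[c,n],[-n,c]])
    print('t',round(s['clock'],2),'unit xy',(U@q).round(2),'z',p[2].round(1),'rot',s['eef_rot'].round(4),'yawrel',round(s['eef_rot'][2]-YW,4),'F',(U@s['wrist_force'][:2]).round(2),s['wrist_force'][2].round(2),'M',s['moment'].round(2),'gap',round(s['finger_gap'],1))
E
python3 -c "
from h import *
st();cv2.imwrite('pics/t1.png',manip.camera('top')[:,:,::-1])
st()"
python3 -c "
import cv2
a=cv2.imread('pics/t1.png')[90:340,190:340];cv2.imwrite('pics/t1c.png',cv2.resize(a,None,fx=2.4,fy=2.4,interpolation=cv2.INTER_CUBIC))"
```

```text
t 3.25 unit xy [-210.37    0.55] z 19.1 rot [-1.5718e+00 -2.0000e-04  1.5170e-01] yawrel -0.0343 F [-1.91  1.51] 6.33 M [0.27 0.3  0.11] gap 18.0
t 3.3 unit xy [-210.37    0.54] z 19.1 rot [-1.5717e+00 -2.0000e-04  1.5160e-01] yawrel -0.0344 F [-1.27  0.76] 6.77 M [0.25 0.3  0.09] gap 17.7
```

play_rows([
  [[0.002, 0, 0], -0.01, 0.9],
  [[0.006, 0, 0], -0.02, 0.9],
  [[0.012, 0, 0], -0.03, 0.9],
  [[0.018, 0, 0.0002], -0.034, 0.9],
  [[0.023, 0, 0.0003], -0.034, 0.9],
  [[0.025, 0, 0.0003], -0.034, 0.9],
  [[0.025, 0, 0.0003], -0.034, 0.9],
  [[0.025, 0, 0.0003], -0.034, 0.9],
], squeeze=30)

```text
clock: 4.1
eef_pos: [481.1, -14.9, 19.1]
eef_rot: [-1.572, -0.001, 0.186]
wrist_force: [1.6, -0.0, -0.2]
finger_gap: 18.1
```

```bash
python3 - <<'E'
from h import *
st();a=manip.camera('top');b=manip.camera('scene');st()
x=cv2.resize(a[165:315,200:340],None,fx=4,fy=4,interpolation=cv2.INTER_CUBIC)
cv2.imwrite('pics/t2.png',x[:,:,::-1]);cv2.imwrite('pics/s2.png',b[:,:,::-1])
E
```

```text
t 4.1 unit xy [-1.851e+02 -1.000e-02] z 19.1 rot [-1.5718e+00 -9.0000e-04  1.8550e-01] yawrel -0.0005 F [ 1.55 -0.34] -0.2 M [ 0.12 -0.17 -0.05] gap 18.1
t 4.2 unit xy [-1.8528e+02 -1.0000e-02] z 19.1 rot [-1.5718e+00 -6.0000e-04  1.8550e-01] yawrel -0.0005 F [1.14 0.79] 0.45 M [ 0.19 -0.18 -0.04] gap 17.7
```

View pics/t2.png

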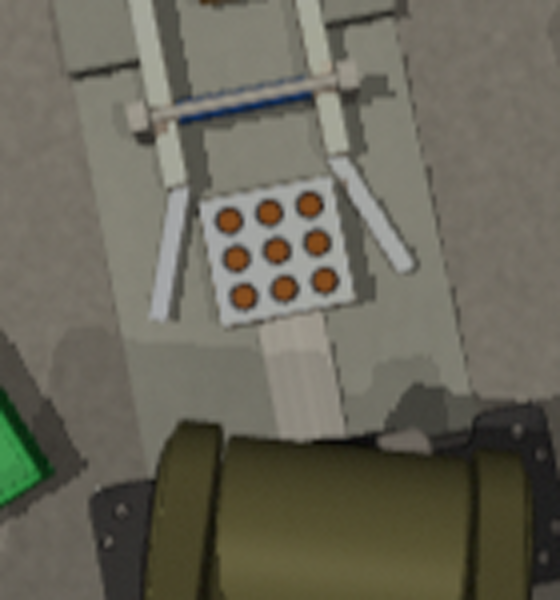

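```bash
python3 - <<'E'
from h import *
T=lambda x,y:(200+x/4-.375,165+y/4-.375)
c,n=np.cos(YW),np.sin(YW);U=np.array([[c,n],[-n,c]])
for k,u,z in(('bn l',(201,204),40),('bn r',(331,178),40),('br l',(225,326),40),('br r',(354,301),40),('cl',(187,186),36),('cr',(329,157),36),('cl far',(155,0),36),('cr far',(296,0),36)):
    print(k,(U@(atz('top',T(*u),z)[:2]-OR)).round(1))
E
```

```text
bn l [-40.7  27.4]
bn r [-40.5 -30.9]
br l [-95.3  27.3]
br r [-95.6 -30.2]
cl [-31.2  32.1]
cr [-30.8 -32. ]
cl far [53.4 30.3]
cr far [ 41.2 -31.3]
```

play_rows([
  [[0, 0, 0.001], -0.005, 0.9],
  [[0.002, 0, 0.001], -0.005, 0.9],
  [[0.004, 0, 0.001], -0.005, 0.9],
  [[0.007, 0, 0.001], -0.005, 0.9],
  [[0.01, 0, 0.001], -0.005, 0.9],
  [[0.013, 0, 0.001], -0.005, 0.9],
  [[0.016, 0, 0.001], -0.005, 0.9],
  [[0.019, 0, 0.001], -0.005, 0.9],
  [[0.021, 0, 0.001], -0.005, 0.9],
  [[0.022, 0, 0.001], -0.005, 0.9],
  [[0.022, 0, 0.001], -0.005, 0.9],
])

```text
clock: 5.3
eef_pos: [502.6, -9.9, 19.1]
eef_rot: [-1.572, -0.001, 0.191]
wrist_force: [0.2, 0.9, 0.6]
finger_gap: 17.4
```

```bash
python3 -c "
from h import *
st()"
```

```text
t 5.3 unit xy [-163.05    0.97] z 19.1 rot [-1.5718e+00 -1.0000e-03  1.9060e-01] yawrel 0.0046 F [0.38 0.84] 0.61 M [0.17 0.08 0.02] gap 17.4
```

play_rows([
  [[0.002, 0, 0], 0, 0.9],
  [[0.005, 0, 0], 0, 0.9],
  [[0.008, 0, 0], 0, 0.9],
  [[0.011, 0, 0], 0, 0.9],
  [[0.014, 0, -0.0001], 0, 0.9],
  [[0.017, 0, -0.0001], 0, 0.9],
  [[0.02, 0, -0.0001], 0, 0.9],
  [[0.023, 0, -0.0001], 0, 0.9],
  [[0.025, 0, -0.0001], 0, 0.9],
  [[0.025, 0, -0.0001], 0, 0.9],
])

```text
clock: 6.3
eef_pos: [527.6, -5.2, 19.1]
eef_rot: [-1.572, -0.002, 0.191]
wrist_force: [0.5, 0.1, -0.2]
finger_gap: 17.9
```

```bash
python3 - <<'E'
from h import *
st();a=manip.camera('top');st()
cv2.imwrite('pics/t3.png',cv2.resize(a[125:265,210:330],None,fx=4,fy=4,interpolation=cv2.INTER_CUBIC)[:,:,::-1])
E
```

```text
t 6.3 unit xy [-137.58    1.  ] z 19.1 rot [-1.5719 -0.0018  0.1906] yawrel 0.0046 F [0.46 0.01] -0.2 M [ 0.19  0.05 -0.01] gap 17.9
t 6.35 unit xy [-137.64    0.98] z 19.1 rot [-1.5719 -0.0019  0.1905] yawrel 0.0045 F [ 0.7  -0.02] -0.17 M [ 0.14 -0.06 -0.03] gap 17.8
```

View pics/t3.png

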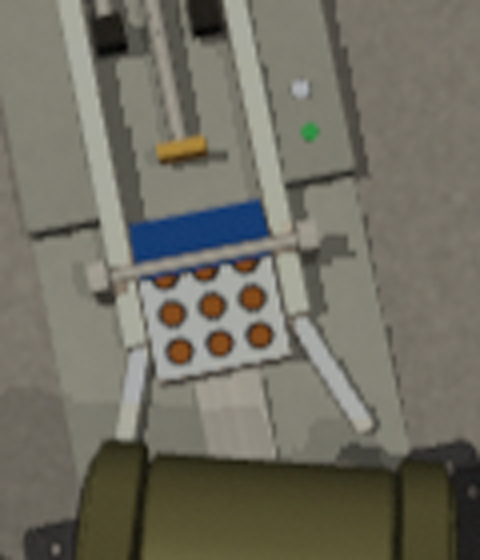

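play_rows([
  [[0.002, 0, 0], 0, 0.9],
  [[0.005, 0, 0], 0, 0.9],
  [[0.008, 0, 0], 0, 0.9],
  [[0.011, 0, 0], 0, 0.9],
  [[0.014, 0, -0.0001], 0, 0.9],
  [[0.017, 0, -0.0001], 0, 0.9],
  [[0.02, 0, -0.0001], 0, 0.9],
  [[0.023, 0, -0.0001], 0, 0.9],
  [[0.026, 0, -0.0001], 0, 0.9],
  [[0.029, 0, -0.0001], 0, 0.9],
  [[0.032, 0, -0.0001], 0, 0.9],
  [[0.034, 0, -0.0002], 0, 0.9],
  [[0.034, 0, -0.0002], 0, 0.9],
])

```text
clock: 7.65
eef_pos: [561.4, 1.2, 19.1]
eef_rot: [-1.572, -0.003, 0.191]
wrist_force: [1.5, 1.4, -1.4]
finger_gap: 17.5
```

```bash
python3 -c "
from h import *
st()"
```

```text
t 7.65 unit xy [-103.22    0.97] z 19.1 rot [-1.572  -0.0026  0.1906] yawrel 0.0046 F [1.75 1.08] -1.44 M [0.1  0.04 0.01] gap 17.5
```

play_rows([
  [[0, 0, 0], 0, 0.9],
  [[0.002, 0, 0], 0, 0.9],
  [[0.004, 0, 0], 0, 0.9],
  [[0.006, 0, 0], 0, 0.9],
  [[0.008, 0, 0], 0, 0.9],
  [[0.01, 0, 0], 0, 0.9],
  [[0.012, 0, 0], 0, 0.9],
  [[0.014, 0, -0.0001], 0, 0.9],
  [[0.016, 0, -0.0001], 0, 0.9],
  [[0.018, 0, -0.0001], 0, 0.9],
  [[0.02, 0, -0.0001], 0, 0.9],
  [[0.022, 0, -0.0001], 0, 0.9],
  [[0.024, 0, -0.0001], 0, 0.9],
  [[0.026, 0, -0.0001], 0, 0.9],
  [[0.028, 0, -0.0001], 0, 0.9],
  [[0.03, 0, -0.0001], 0, 0.9],
  [[0.032, 0, -0.0001], 0, 0.9],
  [[0.034, 0, -0.0002], 0, 0.9],
  [[0.036, 0, -0.0002], 0, 0.9],
  [[0.036, 0, -0.0002], 0, 0.9],
], squeeze=45)

```text
clock: 9.65
eef_pos: [596.5, 7.8, 19.1]
eef_rot: [-1.572, -0.001, 0.191]
wrist_force: [-5.3, -0.7, 2.3]
finger_gap: 17.8
```

```bash
python3 -c "
from h import *
st()"
```

```text
t 9.65 unit xy [-67.45   1.01] z 19.1 rot [-1.5718e+00 -1.4000e-03  1.9070e-01] yawrel 0.0047 F [-5.33  0.27] 2.29 M [-0.01  1.    0.03] gap 17.8
```

play_rows([
  [[0.002, 0, 0], 0, 0.9],
  [[0.004, 0, 0], 0, 0.9],
  [[0.006, 0, 0], 0, 0.9],
  [[0.008, 0, 0], 0, 0.9],
  [[0.0095, 0, 0], 0, 0.9],
  [[0.011, 0, 0], 0, 0.9],
])

```text
clock: 10.25
eef_pos: [606.8, 9.9, 19.1]
eef_rot: [-1.572, 0.0, 0.191]
wrist_force: [-7.9, -1.6, 5.3]
finger_gap: 17.8
```

play_rows([
  [[0.0008, 0, 0], 0, 0.9],
  [[0.0014, 0, 0], 0, 0.9],
  [[0.002, 0, 0], 0, 0.9],
])

```text
clock: 10.55
eef_pos: [608.3, 10.2, 19.2]
eef_rot: [-1.571, 0.002, 0.191]
wrist_force: [-8.8, -0.8, 4.9]
finger_gap: 17.8
```

```bash
python3 -c "
from h import *
st()"
```

```text
t 10.55 unit xy [-55.4    1.13] z 19.2 rot [-1.5714  0.0016  0.1907] yawrel 0.0047 F [-8.75  0.83] 4.85 M [-0.06  1.25  0.05] gap 17.8
```

play_rows([
  [[0.0008, 0, 0], 0, 0.9],
  [[0.0014, 0, 0], 0, 0.9],
  [[0.002, 0, 0], 0, 0.9],
])

```text
clock: 10.85
eef_pos: [609.9, 10.5, 19.1]
eef_rot: [-1.571, 0.003, 0.191]
wrist_force: [-8.1, -0.8, 4.1]
finger_gap: 17.6
```

play_rows([
  [[0.0008, 0, 0], 0, 0.9],
  [[0.0014, 0, 0], 0, 0.9],
  [[0.002, 0, 0], 0, 0.9],
])

```text
clock: 11.15
eef_pos: [611.5, 10.8, 19.1]
eef_rot: [-1.571, 0.004, 0.191]
wrist_force: [-8.8, -1.1, 3.8]
finger_gap: 17.9
```

play_rows([
  [[0.0008, 0, 0], 0, 0.9],
  [[0.0014, 0, 0], 0, 0.9],
  [[0.002, 0, 0], 0, 0.9],
])

```text
clock: 11.45
eef_pos: [613.2, 11.1, 19.2]
eef_rot: [-1.571, 0.005, 0.19]
wrist_force: [-8.5, -0.9, 4.3]
finger_gap: 17.5
```

play_rows([
  [[0.0008, 0, 0], 0, 0.9],
  [[0.0014, 0, 0], 0, 0.9],
  [[0.002, 0, 0], 0, 0.9],
])

```text
clock: 11.75
eef_pos: [614.9, 11.4, 19.3]
eef_rot: [-1.571, 0.006, 0.19]
wrist_force: [-8.4, -1.8, 4.4]
finger_gap: 17.7
```

play_rows([
  [[0.0008, 0, 0], 0, 0.9],
  [[0.0014, 0, 0], 0, 0.9],
  [[0.002, 0, 0], 0, 0.9],
])

```text
clock: 12.05
eef_pos: [616.6, 11.8, 19.3]
eef_rot: [-1.571, 0.007, 0.19]
wrist_force: [-8.7, -1.3, 4.0]
finger_gap: 17.9
```

play_rows([
  [[0.0008, 0, 0], 0, 0.9],
  [[0.0014, 0, 0], 0, 0.9],
  [[0.002, 0, 0], 0, 0.9],
])

```text
clock: 12.35
eef_pos: [618.3, 12.1, 19.4]
eef_rot: [-1.571, 0.007, 0.19]
wrist_force: [-9.3, -1.6, 4.7]
finger_gap: 17.9
```

play_rows([
  [[0.0008, 0, 0], 0, 0.9],
  [[0.0014, 0, 0], 0, 0.9],
  [[0.002, 0, 0], 0, 0.9],
])

```text
clock: 12.65
eef_pos: [619.9, 12.4, 19.5]
eef_rot: [-1.571, 0.008, 0.19]
wrist_force: [-8.3, -0.8, 4.9]
finger_gap: 17.9
```

play_rows([
  [[0.0008, 0, 0], 0, 0.9],
  [[0.0014, 0, 0], 0, 0.9],
  [[0.002, 0, 0], 0, 0.9],
])

```text
clock: 12.95
eef_pos: [621.6, 12.7, 19.6]
eef_rot: [-1.571, 0.009, 0.19]
wrist_force: [-9.1, -0.6, 4.9]
finger_gap: 17.8
```

```bash
python3 - <<'E'
from h import *
st();a=manip.camera('top');st()
cv2.imwrite('pics/t4.png',cv2.resize(a[95:235,210:330],None,fx=4,fy=4,interpolation=cv2.INTER_CUBIC)[:,:,::-1])
E
```

```text
t 12.95 unit xy [-41.86   1.2 ] z 19.6 rot [-1.5707  0.0091  0.1904] yawrel 0.0044 F [-9.04  1.14] 4.89 M [-0.08  0.93  0.  ] gap 17.8
t 13.0 unit xy [-41.79   1.2 ] z 19.6 rot [-1.5706  0.0091  0.1904] yawrel 0.0044 F [-7.35 -0.45] 3.46 M [-0.1   0.85  0.03] gap 17.8
```

View pics/t4.png

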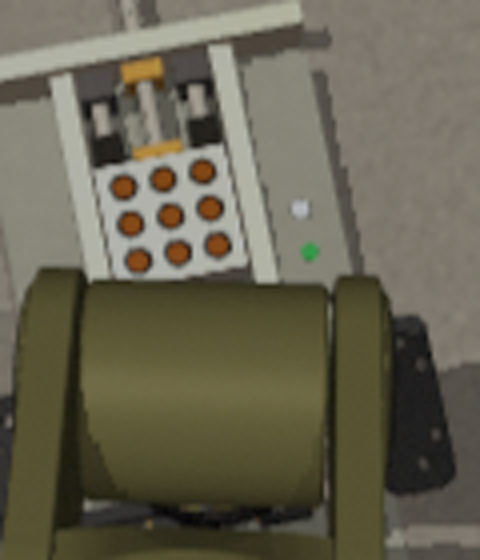

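The tray sits square in the lane with its nose edge at crop pixels (95,170)–(222,147), almost on the black pads. I'll keep going in small steps.

play_rows([
  [[0.0007, 0, 0], 0, 0.9],
  [[0.0012, 0, 0], 0, 0.9],
  [[0.0016, 0, 0], 0, 0.9],
])

```text
clock: 13.3
eef_pos: [623.0, 13.0, 19.6]
eef_rot: [-1.571, 0.01, 0.19]
wrist_force: [-9.7, -2.2, 5.1]
finger_gap: 17.8
```

play_rows([
  [[0.0007, 0, 0], 0, 0.9],
  [[0.0012, 0, 0], 0, 0.9],
  [[0.0016, 0, 0], 0, 0.9],
])

```text
clock: 13.6
eef_pos: [623.8, 13.3, 19.5]
eef_rot: [-1.57, 0.012, 0.19]
wrist_force: [-11.7, -1.4, 4.4]
finger_gap: 17.6
```

play_rows([
  [[0.0008, 0, 0], 0, 0.9],
  [[0.0014, 0, 0], 0, 0.9],
  [[0.0018, 0, 0], 0, 0.9],
])

```text
clock: 13.9
eef_pos: [624.4, 13.5, 19.1]
eef_rot: [-1.57, 0.015, 0.19]
wrist_force: [-14.6, -0.6, 6.6]
finger_gap: 17.8
```

```bash
python3 -c "
from h import *
st()"
```

```text
t 13.9 unit xy [-39.     1.41] z 19.1 rot [-1.5698  0.0154  0.1904] yawrel 0.0044 F [-14.5    2.14] 6.61 M [-0.27  1.95 -0.01] gap 17.8
```

play_rows([
  [[0.0008, 0, -0.0002], 0, 0.9],
  [[0.0014, 0, -0.0003], 0, 0.9],
  [[0.0019, 0, -0.0003], 0, 0.9],
])

```text
clock: 14.2
eef_pos: [625.1, 13.4, 19.1]
eef_rot: [-1.569, 0.019, 0.191]
wrist_force: [-17.7, -1.3, 9.8]
finger_gap: 17.7
```

```bash
python3 -c "
from h import *
st()"
```

```text
t 14.2 unit xy [-38.36   1.26] z 19.1 rot [-1.5694  0.0189  0.1905] yawrel 0.0045 F [-17.65   1.95] 9.83 M [-0.28  2.49  0.09] gap 17.7
```

play_rows([
  [[0.0009, 0, 0], 0, 0.9],
  [[0.0017, 0, 0], 0, 0.9],
  [[0.002, 0, 0], 0, 0.9],
])

```text
clock: 14.5
eef_pos: [625.5, 13.6, 19.1]
eef_rot: [-1.569, 0.023, 0.191]
wrist_force: [-19.3, -2.1, 10.9]
finger_gap: 17.4
```

```bash
python3 - <<'E'
from h import *
st();a=manip.camera('scene');st()
cv2.imwrite('pics/s4.png',cv2.resize(a[170:295,260:420],None,fx=4.8,fy=4.8,interpolation=cv2.INTER_CUBIC)[:,:,::-1])
E
```

```text
t 14.5 unit xy [-37.9    1.35] z 19.1 rot [-1.569   0.0232  0.1906] yawrel 0.0046 F [-19.32   1.53] 10.87 M [-0.47  2.85  0.  ] gap 17.4
t 14.55 unit xy [-37.89   1.35] z 19.1 rot [-1.569   0.0232  0.1906] yawrel 0.0046 F [-18.89   0.38] 10.43 M [-0.42  2.62  0.03] gap 18.0
```

View pics/s4.png

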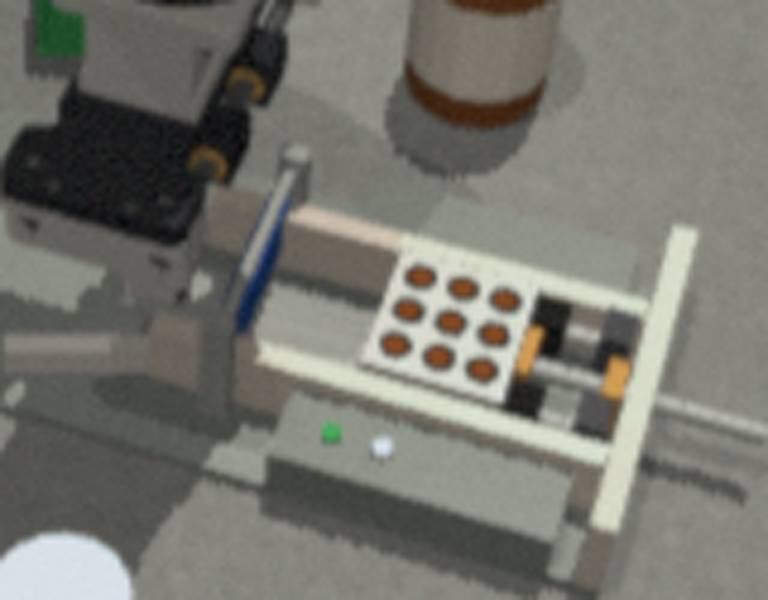

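play_rows([
  [[0.001, -0.0003, 0], 0, 0.9],
  [[0.0019, -0.0005, 0], 0, 0.9],
  [[0.0023, -0.0005, 0], 0, 0.9],
  [[0.0023, -0.0005, 0], 0, 0.9],
])

```text
clock: 14.95
eef_pos: [626.0, 13.9, 19.1]
eef_rot: [-1.568, 0.028, 0.191]
wrist_force: [-17.5, -2.1, 7.5]
finger_gap: 17.8
```

```bash
python3 -c "
from h import *
st()"
```

```text
t 14.95 unit xy [-37.36   1.5 ] z 19.1 rot [-1.5684  0.0281  0.1907] yawrel 0.0047 F [-17.6    1.16] 7.53 M [-0.51  2.61 -0.  ] gap 17.8
```

play_rows([
  [[-0.0005, 0, 0], 0, 0.9],
  [[-0.0015, 0, 0], 0, 0.9],
  [[-0.003, 0, 0], 0, 0.9],
  [[-0.005, 0, -0.0001], 0, 0.9],
  [[-0.007, 0.0001, -0.0001], 0, 0.9],
  [[-0.009, 0.0001, -0.0002], 0, 0.9],
  [[-0.011, 0.0002, -0.0002], 0, 0.9],
  [[-0.013, 0.0002, -0.0002], 0, 0.9],
  [[-0.015, 0.0003, -0.0002], 0, 0.9],
  [[-0.017, 0.0003, -0.0002], 0, 0.9],
  [[-0.019, 0.0004, -0.0002], 0, 0.9],
  [[-0.021, 0.0005, -0.0002], 0, 0.9],
  [[-0.023, 0.0005, -0.0002], 0, 0.9],
  [[-0.025, 0.0006, -0.0002], 0, 0.9],
  [[-0.026, 0.0006, -0.0002], 0, 0.9],
  [[-0.026, 0.0006, -0.0002], 0, 0.9],
])

```text
clock: 16.55
eef_pos: [600.3, 8.7, 19.2]
eef_rot: [-1.568, 0.029, 0.191]
wrist_force: [-5.6, 0.8, 2.3]
finger_gap: 17.8
```

```bash
python3 -c "
from h import *
st()"
```

```text
t 16.55 unit xy [-63.6    1.18] z 19.2 rot [-1.5683  0.0285  0.1906] yawrel 0.0046 F [-5.34  1.85] 2.27 M [-0.04  0.61  0.03] gap 17.8
```

play_rows([
  [[-0.001, 0, 0], 0, 0.9],
  [[-0.0025, 0, 0], 0, 0.9],
  [[-0.0045, 0, 0], 0, 0.9],
  [[-0.0065, 0.0001, 0], 0, 0.9],
  [[-0.0085, 0.0001, 0], 0, 0.9],
  [[-0.0105, 0.0002, 0], 0, 0.9],
  [[-0.0125, 0.0002, 0], 0, 0.9],
  [[-0.0145, 0.0003, 0], 0, 0.9],
  [[-0.0165, 0.0003, 0], 0, 0.9],
  [[-0.018, 0.0004, 0], 0, 0.9],
  [[-0.0195, 0.0004, 0], 0, 0.9],
  [[-0.0205, 0.0005, 0], 0, 0.9],
  [[-0.021, 0.0005, 0], 0, 0.9],
  [[-0.021, 0.0005, 0], 0, 0.9],
])

```text
clock: 17.95
eef_pos: [579.6, 4.7, 19.3]
eef_rot: [-1.568, 0.029, 0.191]
wrist_force: [-3.8, 0.4, 0.8]
finger_gap: 17.7
```

play_rows([
  [[-0.0005, 0, 0], 0, 0.9],
  [[-0.001, 0, 0], 0, 0.9],
  [[-0.0015, 0, 0], 0, 0.9],
  [[-0.002, 0, 0], 0, 0.9],
])

```text
clock: 18.35
eef_pos: [577.6, 4.3, 19.4]
eef_rot: [-1.568, 0.029, 0.191]
wrist_force: [-3.2, 0.2, 1.0]
finger_gap: 17.7
```

```bash
python3 -c "
from h import *
st()"
```

```text
t 18.35 unit xy [-86.7    1.09] z 19.4 rot [-1.5683  0.0286  0.1907] yawrel 0.0047 F [-3.11  0.82] 1.03 M [0.02 0.09 0.06] gap 17.7
```

play_rows([
  [[-0.0005, 0, 0], 0, 0.9],
  [[-0.001, 0, 0], 0, 0.9],
  [[-0.0015, 0, 0], 0, 0.9],
])

```text
clock: 18.65
eef_pos: [576.3, 4.1, 19.5]
eef_rot: [-1.568, 0.028, 0.191]
wrist_force: [1.4, 1.8, -1.3]
finger_gap: 17.9
```

play_rows([
  [[-0.0005, 0, 0], 0, 0.9],
  [[-0.001, 0, 0], 0, 0.9],
])

```text
clock: 18.85
eef_pos: [576.2, 4.2, 19.6]
eef_rot: [-1.568, 0.026, 0.191]
wrist_force: [9.5, 3.1, -6.2]
finger_gap: 18.0
```

play_rows([
  [[-0.0005, 0, 0], 0, 0.9],
  [[-0.001, 0, 0], 0, 0.9],
])

```text
clock: 19.05
eef_pos: [576.2, 4.2, 19.7]
eef_rot: [-1.569, 0.023, 0.191]
wrist_force: [12.3, 4.1, -7.3]
finger_gap: 17.8
```

play_rows([
  [[0, 0.0003, 0], 0, 0.9],
  [[0.0001, 0.0005, 0], 0, 0.9],
  [[0.0001, 0.0005, 0], 0, 0.9],
], squeeze=30)

```text
clock: 19.35
eef_pos: [576.4, 4.2, 19.2]
eef_rot: [-1.569, 0.023, 0.19]
wrist_force: [1.1, 0.7, -0.7]
finger_gap: 17.8
```

```bash
python3 -c "
from h import *
st()"
```

```text
t 19.35 unit xy [-87.93   1.23] z 19.2 rot [-1.5686  0.0228  0.1904] yawrel 0.0044 F [1.21 0.44] -0.72 M [ 0.22 -0.21  0.  ] gap 17.8
```

play_rows([
  [[0, 0, 0], 0, 0.8],
  [[0, 0, 0], 0, 0.76],
  [[0, 0, 0], 0, 0.72],
  [[0, 0, 0], 0, 0.68],
  [[0, 0, 0], 0, 0.64],
  [[0, 0, 0], 0, 0.64],
  [[0, 0, 0], 0, 0.64],
])

```text
clock: 20.05
eef_pos: [576.3, 4.2, 19.2]
eef_rot: [-1.569, 0.023, 0.19]
wrist_force: [0.4, -0.7, -0.9]
finger_gap: 34.1
```

play_rows([
  [[0, -0.005, 0], 0, 0.64],
  [[0, -0.015, 0], 0, 0.64],
  [[0, -0.03, 0], 0, 0.64],
  [[0, -0.05, 0], 0, 0.64],
  [[-0.01, -0.075, 0], 0, 0.64],
  [[-0.03, -0.1, 0], 0, 0.64],
  [[-0.06, -0.125, 0], 0, 0.64],
  [[-0.09, -0.14, 0], 0, 0.64],
  [[-0.12, -0.15, 0], 0, 0.64],
  [[-0.145, -0.15, 0], 0, 0.64],
  [[-0.16, -0.15, 0], 0, 0.64],
  [[-0.16, -0.15, 0], 0, 0.64],
])

```text
clock: 21.25
eef_pos: [422.0, -25.9, 174.4]
eef_rot: [-1.569, 0.021, 0.19]
wrist_force: [-0.0, 0.8, -0.6]
finger_gap: 33.5
```

```bash
python3 - <<'E'
from h import *
st();a=manip.camera('top');b=manip.camera('scene')
r=lambda i,f:cv2.resize(i,None,fx=f,fy=f,interpolation=cv2.INTER_CUBIC)
x=r(a[90:290,200:330],2.9);y=r(b[165:295,205:365],2.5);o=np.zeros((580,x.shape[1]+400,3),np.uint8)
o[:x.shape[0],:x.shape[1]]=x;o[:y.shape[0],x.shape[1]:x.shape[1]+y.shape[1]]=y
cv2.imwrite('pics/f5.png',o[:,:,::-1])
E
```

```text
t 21.25 unit xy [-2.4521e+02  1.3000e-01] z 174.4 rot [-1.5693  0.0208  0.1899] yawrel 0.0039 F [0.13 0.84] -0.62 M [ 0.04 -0.04 -0.04] gap 33.5
```

View pics/f5.png

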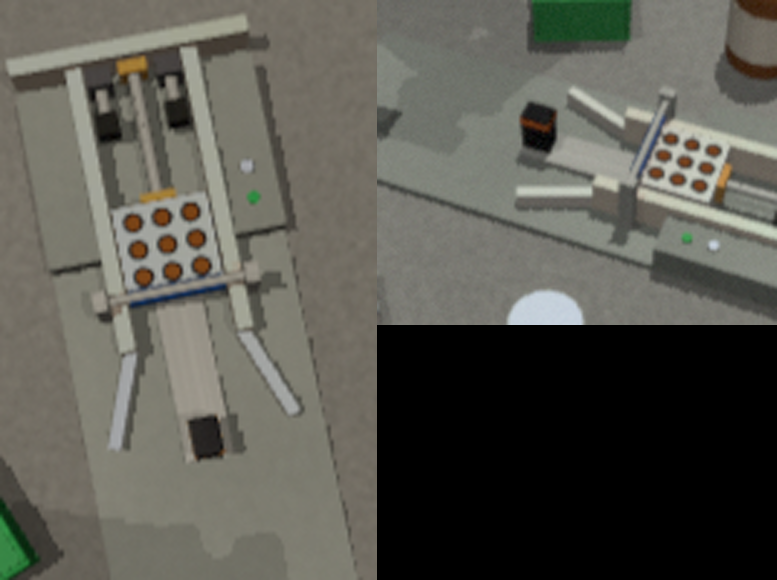

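```bash
python3 -c "
from cell import manip
print(manip.sign_off())"
```

```text
the job is handed in; nothing more can be done
None
```

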